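# Steady a swinging hook and hang a bracket on it

## Task

The hook on the bench stand is swinging from side to side. Steady it gently with one touch until it hangs still, then hang the blue bracket on its prong by the round hole, press the bracket back against the brass collar with about half a kilogram's push (never much over one), and leave it hanging there, straight and still. Push and bump the hook no harder than about two kilograms' weight, keep the bracket upright, and leave the other loose things where they stand.

Things in the scene. Friction and masses are not known exactly. Their poses are not given: they have to be found in the camera images.
- hook (a joint): swing angle of the steel hook, rad: 0 = plumb, positive = prong swung to the left seen from the robot. It swings freely sideways about its pin (period about 0.7 s, up to 0.42 rad each way), with hardly any damping: it will not settle on its own in time. Hook and collar weigh 0.4 kg: met hard in mid-swing they may strike with 15 to 25 N, near the end of a swing they touch softly.
- prong_tip (a point): front end of the hook's level round prong (10 mm diameter), on its axis; x along the prong towards the shank (158 mm behind), z up. Its last 10 mm bends up, top 11 mm above the axis. It swings on an arc of 150 mm radius about the pin. A brass collar (40 mm across, 10 mm thick) is clamped on the prong; its front face is 50 to 66 mm behind this point, differs each time, not reported: feel for it.
- stand: grey steel stand fixed to the bench, carrying pin and hook. Origin: on the bench, straight below the plumb prong's axis (190 mm above it), 58 mm behind the prong's tip; x points away from the robot along the prong. Base 120 x 140 mm and post (28 mm, 352 mm tall) centred 165 mm along +x; the hook's pin is 340 mm up and reaches forward to 85 mm. Nothing is above the prong itself.
- bracket_hole (a point): centre of the 28 mm round hole in the blue bracket, 110 mm above the underside of its foot; x is the hole's axis, z up. The bracket weighs about 0.35 kg and is the same both ways round. Hung on the prong, this point is 9 mm below the prong's axis; against the collar, 3 mm in front of the collar's face.
- bracket_mid (a point): centre of the blue bracket: an upright steel plate 134 mm tall, 52 mm wide (y), 6 mm thick (x), on a foot 64 mm (x) x 52 mm (y), 6 mm thick, standing on the bench. This point is 67 mm above the underside of the foot, in the middle of the plate. It can be gripped from above across its 52 mm width.
- spray_mid (a point): middle of a spray can with a purple cap, 55 mm diameter, 201 mm tall, standing; this point is half-way up. To be left alone.
- bolt_mid (a point): middle of a steel bolt standing on its head, 24 mm wide, 85 mm tall. To be left alone.
- tape_mid (a point): middle of a black roll of tape lying flat, 102 mm diameter, 24 mm high. To be left alone.
- nut_mid (a point): middle of a steel nut lying flat, 32 mm wide, 13 mm high. To be left alone.
Mind the look-alikes: they are no part of the job. What is shaped like the part that bears bracket_hole but green, orange or red is not meant.

How it is judged:
On the way, in this order (a step that is already met when the one before it is completed fails the run):
1. the hook hangs still (within 0.07 rad of plumb, slower than 0.2 rad/s, for 0.8 s) while the bracket is still clear of it (hole over 90 mm from the prong's tip or more than 10 mm in front of it) (value of joint hook between -0.07 and 0.07 rad and velocity of joint hook between -0.2 and 0.2 rad/s and (distance between bracket_hole and prong_tip above 0.09 m or x of bracket_hole in the frame of prong_tip below -0.01 m)), for 0.8 s.
2. the bracket, with the prong through its hole, is pressed against the collar with more than 3 N for 0.3 s (distance between bracket_hole and collar_c0 below 0.017 m and x of bracket_hole in the frame of prong_tip between 0.03 and 0.075 m and y of bracket_hole in the frame of prong_tip between -0.013 and 0.013 m and contact force between collar_c0 and anything else above 3 N), for 0.3 s.
At the end, for the whole second after the job is handed in: The bracket hangs on the prong by its hole, released: hole centre 5 to 15 mm below the prong's axis and within 13 mm sideways, plate no more than about 5 mm off the collar's face, bracket upright within 0.15 rad; the hook within 0.12 rad of plumb and slower than 0.4 rad/s (distance between bracket_hole and collar_c0 below 0.016 m and x of bracket_hole in the frame of prong_tip between 0.03 and 0.075 m and y of bracket_hole in the frame of prong_tip between -0.013 and 0.013 m and z of bracket_hole in the frame of prong_tip between -0.015 and -0.005 m and angle between bracket_hole's own z axis and vertical below 0.15 rad and value of joint hook between -0.12 and 0.12 rad and velocity of joint hook between -0.4 and 0.4 rad/s); the robot touches nothing.
It fails at once if the collar is pressed or struck with more than 12 N (contact force between collar_c0 and anything else above 12 N).
It fails at once if the hook, its collar or its stand is pushed or struck with more than 20 N (contact force between stand and anything else above 20 N).
It fails at once if the bracket is tipped by more than 0.6 rad (angle between bracket_mid's own z axis and vertical above 0.6 rad).
It fails at once if another loose thing is moved more than 25 mm (distance of any of spray_mid, bolt_mid, tape_mid, nut_mid from where it was at the start of the episode above 0.025 m).
It also fails if it takes over 72 s, if anything falls off the work surface, if the arm or the gripper's body presses on something with over 40 N, if the wrist force passes 120 N, or if a joint passes its speed limit or range.

## Robot

A 7-joint arm with a two-finger parallel gripper is mounted at the origin on a cart in front of the work surface, level with it; the furniture and walls round the work are solid. World frame = base frame: x ahead of the robot, y to its left, z up, the work surface at z = 0. Lengths are in m, angles in rad, forces in N, time in s.
With the tool pointing down it reaches from about 0.425 to 0.875 m from the base axis. Payload 8.4 kg.
Tool frame: the origin (TCP) lies midway between the tips of the shut fingers; the grasp point (between the pads) lies 19 mm behind it; x points along the fingers, y is the direction in which the jaws open and shut, and the axes are right-handed (so a half turn about x gives the same grasp; the last joint's range is limited). The gripper opens to 85 mm and grips with 20 to 120 N. Pads are 22 mm wide; open, the fingers measure 114 mm over their backs; the gripper's body (76 mm by 85 mm) begins 54 mm behind the grasp point. The pads swing forward as they close: fully open they stand 13 mm farther back than shut.
Start: joints at [-1.262, 0.333, 0.04, 1.465, -0.013, 1.343, -0.059], TCP at [0.258, 0.597, 0.231] pointing down, gripper open.
Joint ranges: [-2.58, 2.58], [-0.38, 2.09], [-1.3, 1.39], [0.25, 2.4], [-1.5, 4.64], [0.08, 2.09], [-2.65, 2.65]. Speed limits (rad/s): [2.22, 2.22, 2.79, 2.79, 3.14, 3.14, 3.14].

## Interface

Orientations are given as a unit quaternion [x, y, z, w].
In Python, from rig import arm gives the robot as it stands. The module is installed in compiled form; this text tells all that it offers.
- The arm moves only by the tool send_rows, never from a script. Its argument "targets" is a list of rows, each a list of 7 numbers: the turn, a rotation vector about the tool's x, y, z in degrees, then the shift along the tool's x, y, z in mm, then the finger opening in mm, from 0 to 85.4. In form: [[rx, ry, rz, dx, dy, dz, jaw], ...]. A call has 1 to 20 rows; each row shifts and turns the commanded pose from where the row before left it, along the tool's axes as they then stand; what a row does not reach is not made up. A row lasts 1/8 s, in which the tool goes at most 62.5 mm and 10.7 degrees, less where a joint would pass 70% of its speed; a pose out of reach is approached as far as the arm can. A call with a gripper value outside its range is refused whole. The fingers move at their own pace and stop on an object; the grip force is fixed at half the most. Time passes only in rows, so rows that do not move let the fingers close. It gives the time, the measured TCP pose, the force and the opening at its end, in the units of the state.
- arm.get_state(): the state, without advancing time (a new reading comes with each control period).
- arm.get_image(name): name is "scene" or "top" or "wrist"; returns (picture, depth): 384x512x3 uint8, red, green, blue; 384x512 float32, m along the optical axis (not along the pixel's ray), 0 where there is no reading.
- arm.camera_model(name): a dict with "camera_matrix" (3x3 intrinsics, pixels), "rvec" (rotation vector, rad) and "tvec" (3), from world to camera coordinates, as OpenCV has them. Camera axes: x right, y down, z forward; pixel columns grow to the right and rows downward; lengths in m; the calibration is good to about 2 mm. A picture is of the moment at which its call begins: read the wrist's pose just before it. camera_model takes no time and is no camera call; for the wrist camera it gives the pose at the moment of the call.
- arm.finish_job(): hands the job in, once; it reports no verdict.
The state is a dict: "clock": time; "joint_positions": joint angles; "qvel": joint speeds; "tau": joint torques, N m; "eef_pos": TCP position; "orientation": TCP orientation; "ft_force": force on the tool from outside, world axes, zero at the start; "wrist_torque": the same for the moment, N m; "grip_width": finger opening in m.
Only numpy, scipy, OpenCV 4.12 (cv2) and the standard library are available. Lean on these libraries where they do the work, as an engineer would, in place of code of your own. Each camera call takes 0.05 s, during which the arm holds its last target. There are 200 camera calls.

## Working session

There is one attempt and no reset: what is moved stays moved. The work goes in short steps, Python scripts to look and compute and a tool call to move; the robot and the scene stay as the last step left them, time stands still between calls to the robot, and variables do not carry over. Pictures are saved under pics/ and viewed, about 8 in all and at most 12, crops included, and the job is handed in when it is done.

Besides the shell and the picture viewer there is one more tool, called after "Call:" as name([rows], argument=value, ...), one row to a line, values as JSON. send_rows: Moves the arm, as the interface text tells. Its arguments: {"type":"object","properties":{"targets":{"type":"array","items":{"type":"array","items":{"type":"number"}}}},"required":["targets"]}

```bash
mkdir -p pics; cat > h.py <<'E'
import numpy as np, cv2
from rig import arm
from scipy.spatial.transform import Rotation as R
def cam(n):
    m=arm.camera_model(n);K=np.array(m["camera_matrix"]);Rm=cv2.Rodrigues(np.array(m["rvec"],float))[0];t=np.array(m["tvec"],float).ravel()
    return K,Rm,t
def cloud(n,d,c):
    K,Rm,t=c
    v,u=np.mgrid[:d.shape[0],:d.shape[1]]
    P=np.stack([(u-K[0,2])/K[0,0]*d,(v-K[1,2])/K[1,1]*d,d],-1)
    return (P-t)@Rm
def look(n):
    c=cam(n);im,d=arm.get_image(n)
    return im,d,cloud(n,d,c),c
def proj(p,c):
    K,Rm,t=c;q=K@(Rm@np.array(p)+t);return q[:2]/q[2]
def save(f,im): cv2.imwrite('pics/'+f,im[...,::-1])
E
python3 - <<'E'
from h import *
s=arm.get_state();print(s['clock'],s['eef_pos'],s['orientation'],s['ft_force'],s['grip_width'])
a=look('scene');b=look('top')
save('a.png',a[0]);save('b.png',b[0])
np.savez('ab.npz',a=a[0],ad=a[1],ap=a[2],b=b[0],bd=b[1],bp=b[2])
for n,x in (('a',a),('b',b)):
    hsv=cv2.cvtColor(x[0],cv2.COLOR_RGB2HSV)
    m=cv2.inRange(hsv,(100,110,40),(125,255,255))
    k,l,st,ce=cv2.connectedComponentsWithStats(m)
    for i in range(1,k):
        if st[i,4]>60:
            P=x[2][(l==i)&(x[1]>0)];print(n,st[i],np.percentile(P,[2,50,98],axis=0).round(3).tolist() if len(P) else 0)
    print(x[3][1].T@-x[3][2])
E
```

```text
0.0 [0.25761412 0.59626546 0.2304186 ] [ 0.14261419  0.69253952 -0.14375502  0.69237613] [-0.07281352 -0.57362555  0.39715108] 0.08566800981095922
a [249  12  21  15 256] [[0.782, 0.177, 0.536], [0.799, 0.2, 0.55], [0.835, 0.228, 0.552]]
a [124 133   7  21 123] [[0.557, 0.634, 0.01], [0.586, 0.661, 0.027], [0.637, 0.703, 0.032]]
a [185 182  23  39 419] [[0.45, 0.219, 0.003], [0.478, 0.241, 0.036], [0.508, 0.271, 0.136]]
[-0.06562444 -0.32082674  1.02079858]
b [186  42  22  21 357] [[0.784, 0.176, 0.544], [0.809, 0.202, 0.55], [0.837, 0.229, 0.553]]
b [ 87 162  18  22 136] [[0.562, 0.635, 0.018], [0.598, 0.664, 0.025], [0.638, 0.699, 0.033]]
b [194 198  19  17 213] [[0.453, 0.215, -0.0], [0.477, 0.239, 0.009], [0.511, 0.266, 0.138]]
b [  21  358  100   26 1637] [[-0.379, 0.82, -0.871], [-0.288, 0.936, -0.657], [-0.269, 1.082, -0.398]]
[0.26062462 0.01917994 1.5067393 ]
```

View pics/a.png

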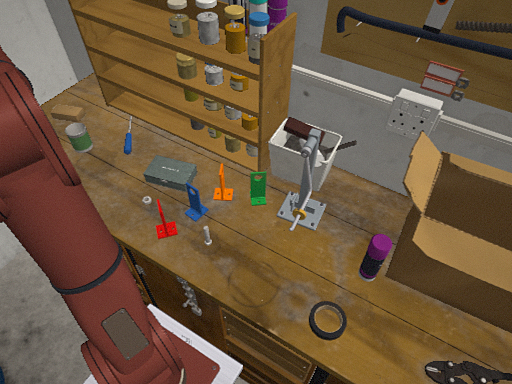

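View pics/b.png

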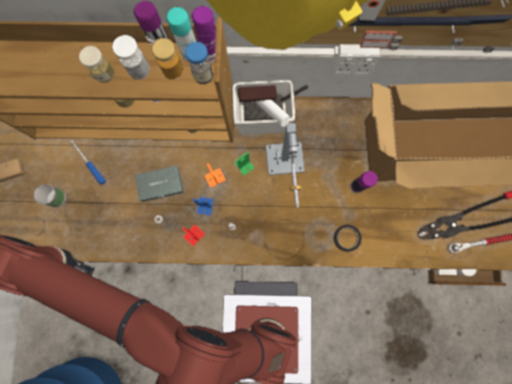

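The scene view shows the blue bracket at about (195,203), the hook and stand at (303,195), the bolt at (208,236), the spray can at (375,257) and the tape at (328,320). The top view shows the stand base at (286,158), the prong running to (297,205) and the bracket at (204,206).

```bash
python3 - <<'E'
from h import *
z=np.load('ab.npz')
for n in 'ab':
    P=z[n+'p'];im=z[n];d=z[n+'d']>0
    hsv=cv2.cvtColor(im,cv2.COLOR_RGB2HSV)
    reg=d&(P[...,0]>.4)&(P[...,0]<.9)&(P[...,1]>-.2)&(P[...,1]<.12)
    print(n,'base', end=' ')
    m=reg&(hsv[...,1]<60)&(P[...,2]>.003)&(P[...,2]<.03)&(P[...,0]>.55)
    m=cv2.morphologyEx(m.astype(np.uint8),cv2.MORPH_OPEN,np.ones((3,3)))
    k,l,st,ce=cv2.connectedComponentsWithStats(m);i=1+np.argmax(st[1:,4]);Q=P[l==i];print(st[i],cv2.minAreaRect((Q[:,:2]*1000).astype(np.float32)))
    for lo,hi in ((.1,.15),(.15,.18),(.18,.2),(.2,.23),(.23,.3),(.3,.37)):
        m=reg&(P[...,2]>lo)&(P[...,2]<hi)&(P[...,0]<.8);Q=P[m]
        if len(Q):print(lo,len(Q),np.percentile(Q,[2,50,98],axis=0).round(3).tolist())
    # bracket
    B=cv2.inRange(hsv,(100,110,40),(125,255,255))>0
    Q=P[B&d&(P[...,0]<.55)&(P[...,0]>.4)&(P[...,1]<.3)]
    f=Q[Q[:,2]<.015];t=Q[Q[:,2]>.03]
    for q in (f,t): print('br',len(q),cv2.minAreaRect((q[:,:2]*1000).astype(np.float32)),q.mean(0).round(3), q[:,2].max())
I=z['b'][120:290,160:400];save('c.png',cv2.resize(I,None,fx=3.3,fy=3.3,interpolation=cv2.INTER_CUBIC))
E
```

```text
a base [299 199  27  31 449] ((681.020263671875, -97.66232299804688), (126.23020935058594, 62.83979415893555), 6.916916370391846)
0.1 621 [[0.63, -0.078, 0.101], [0.764, 0.039, 0.125], [0.777, 0.117, 0.148]]
0.15 298 [[0.659, -0.083, 0.15], [0.763, -0.048, 0.164], [0.792, 0.114, 0.179]]
0.18 191 [[0.47, -0.126, 0.181], [0.545, -0.105, 0.196], [0.78, -0.046, 0.2]]
0.2 175 [[0.459, -0.124, 0.2], [0.528, -0.099, 0.208], [0.678, -0.049, 0.227]]
0.23 193 [[0.605, -0.093, 0.231], [0.661, -0.073, 0.265], [0.684, -0.049, 0.298]]
0.3 370 [[0.596, -0.078, 0.304], [0.64, -0.068, 0.35], [0.684, -0.049, 0.36]]
br 170 ((480.82464599609375, 247.3038330078125), (58.35250473022461, 64.04536437988281), 81.78174591064453) [0.473 0.242 0.007] 0.01491204210766431
br 219 ((479.7688903808594, 244.18666076660156), (54.847591400146484, 7.982998847961426), 82.04364776611328) [0.479 0.243 0.086] 0.137559170865661
b base [265 144  27  31 521] ((672.616943359375, -39.150474548339844), (122.71759033203125, 93.39395904541016), 9.118817329406738)
0.1 381 [[0.63, -0.073, 0.101], [0.766, 0.047, 0.12], [0.799, 0.113, 0.149]]
0.15 302 [[0.66, -0.085, 0.151], [0.767, -0.025, 0.167], [0.798, 0.113, 0.179]]
0.18 182 [[0.46, -0.1, 0.18], [0.563, -0.084, 0.194], [0.784, -0.035, 0.2]]
0.2 65 [[0.467, -0.107, 0.2], [0.523, -0.083, 0.208], [0.679, -0.048, 0.227]]
0.23 43 [[0.605, -0.079, 0.233], [0.659, -0.054, 0.262], [0.68, -0.048, 0.296]]
0.3 279 [[0.596, -0.078, 0.319], [0.646, -0.065, 0.352], [0.685, -0.049, 0.361]]
br 129 ((481.6708679199219, 243.32774353027344), (51.335609436035156, 61.24885940551758), 83.96843719482422) [0.478 0.241 0.006] 0.014267035444814592
br 76 ((479.7712097167969, 237.93643188476562), (47.61692810058594, 6.982372760772705), 82.10131072998047) [0.479 0.237 0.099] 0.14059075086982376
```

View pics/c.png

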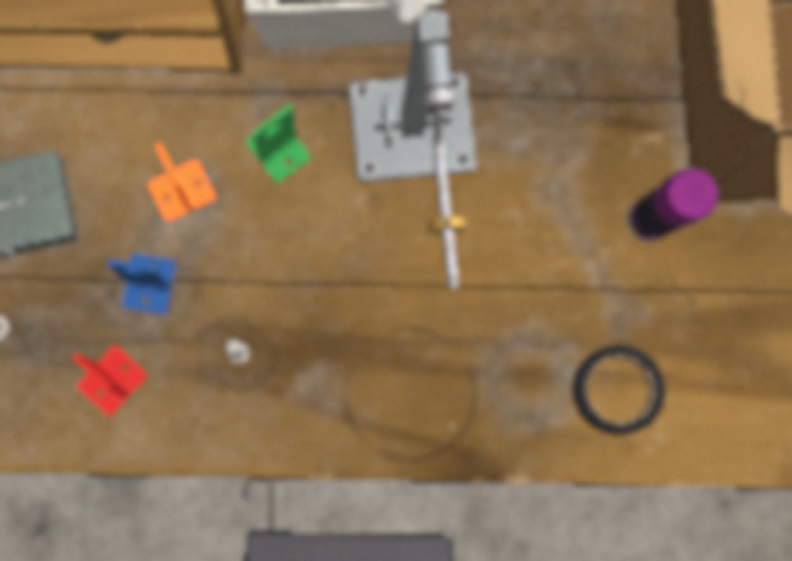

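```bash
cat >> h.py <<'E'
def st(): 
    s=arm.get_state();return s,np.array(s['eef_pos']),R.from_quat(s['orientation'])
def yawR(psi): # tool x down, tool y = horizontal at angle psi+90 (left), psi rad
    x=np.array([0,0,-1.]);y=np.array([-np.sin(psi),np.cos(psi),0]);return R.from_matrix(np.stack([x,y,np.cross(x,y)],1))
def plan(p,psi):
    s,q,r=st()
    for k in (0,np.pi):
        T=yawR(psi+k);rv=(r.inv()*T).as_rotvec(degrees=True)
        print('turn',rv.round(1),'shift after turn mm',(T.inv().apply(np.array(p)-q)*1000).round(1))
E
python3 - <<'E'
from h import *
z=np.load('ab.npz')
s,p,r=st();print(r.as_matrix().round(3).tolist())
for n in 'ab':
    P=z[n+'p'];im=z[n];d=z[n+'d']>0
    m=d&(P[...,0]>.57)&(P[...,0]<.75)&(P[...,1]>-.12)&(P[...,1]<.0)&(P[...,2]>.3)&(P[...,2]<.37)
    Q=P[m]
    for a in np.arange(.59,.71,.01):
        q=Q[(Q[:,0]>=a)&(Q[:,0]<a+.01)]
        if len(q):print(n,round(a,2),len(q),np.percentile(q[:,1],[3,50,97]).round(4),np.percentile(q[:,2],[3,97]).round(3))
    # base outline: hull on z=.01 region
    hsv=cv2.cvtColor(im,cv2.COLOR_RGB2HSV)
    m=d&(P[...,2]>.003)&(P[...,2]<.025)&(P[...,0]>.57)&(P[...,0]<.77)&(P[...,1]>-.17)&(P[...,1]<.05)&(hsv[...,1]<70)
    m=cv2.morphologyEx(m.astype(np.uint8),cv2.MORPH_OPEN,np.ones((3,3)))>0
    print(n,m.sum(),cv2.minAreaRect((P[m][:,:2]*1000).astype(np.float32)),np.median(P[m][:,2]))
E
```

```text
[[-0.0, 0.397, 0.918], [-0.001, 0.918, -0.397], [-1.0, -0.001, 0.0]]
a 0.59 34 [-0.0751 -0.0681 -0.0588] [0.332 0.351]
a 0.6 70 [-0.0786 -0.0726 -0.0554] [0.302 0.355]
a 0.61 20 [-0.0791 -0.0711 -0.0569] [0.311 0.355]
a 0.62 31 [-0.0765 -0.0678 -0.054 ] [0.342 0.354]
a 0.63 28 [-0.0763 -0.0668 -0.0531] [0.343 0.354]
a 0.64 23 [-0.0745 -0.065  -0.0525] [0.345 0.355]
a 0.65 28 [-0.0731 -0.0632 -0.0515] [0.321 0.358]
a 0.66 74 [-0.0741 -0.0693 -0.0484] [0.303 0.361]
a 0.67 37 [-0.0735 -0.0643 -0.0477] [0.312 0.36 ]
a 0.68 23 [-0.0728 -0.0652 -0.0468] [0.309 0.36 ]
a 0.69 2 [-0.0702 -0.0685 -0.0668] [0.355 0.356]
a 727 ((676.7007446289062, -58.52000427246094), (128.12030029296875, 142.1594696044922), 7.481381893157959) 0.013007525626434722
b 0.59 15 [-0.0788 -0.07   -0.0634] [0.336 0.353]
b 0.6 31 [-0.0811 -0.0687 -0.0572] [0.342 0.357]
b 0.61 26 [-0.0789 -0.0672 -0.0571] [0.34  0.357]
b 0.62 24 [-0.0782 -0.0683 -0.0569] [0.345 0.357]
b 0.63 32 [-0.0782 -0.0654 -0.054 ] [0.343 0.355]
b 0.64 25 [-0.0747 -0.0654 -0.0538] [0.344 0.355]
b 0.65 26 [-0.0749 -0.0593 -0.0519] [0.312 0.356]
b 0.66 44 [-0.0765 -0.0617 -0.0497] [0.309 0.362]
b 0.67 35 [-0.074  -0.0586 -0.0483] [0.326 0.361]
b 0.68 21 [-0.0739 -0.0616 -0.0478] [0.337 0.361]
b 703 ((675.137939453125, -62.06175231933594), (123.03215026855469, 143.99676513671875), 6.529908657073975) 0.012731482314810163
```

```bash
python3 - <<'E'
from h import *
plan([.470,.0146,.168],np.radians(7))
E
```

```text
turn [-30.4  -0.    0.1] shift after turn mm [  62.5 -603.3  139.9]
turn [1.496e+02 1.000e-01 0.000e+00] shift after turn mm [  62.5  603.3 -139.9]
```

Call:
send_rows([
  [-10.1, 0, 0, 0, 0, 0, 0],
  [-10.1, 0, 0, 0, 0, 0, 0],
  [-10.2, 0, 0, 0, 0, 0, 0],
  [0, 0, 0, 0, -50, 11.7, 0],
  [0, 0, 0, 0, -50, 11.7, 0],
  [0, 0, 0, 0, -50, 11.7, 0],
  [0, 0, 0, 0, -50, 11.7, 0],
  [0, 0, 0, 0, -50, 11.7, 0],
  [0, 0, 0, 0, -50, 11.7, 0],
  [0, 0, 0, 0, -50, 11.7, 0],
  [0, 0, 0, 0, -50, 11.7, 0],
  [0, 0, 0, 0, -50, 11.7, 0],
  [0, 0, 0, 0, -50, 11.6, 0],
  [0, 0, 0, 0, -50, 11.6, 0],
  [0, 0, 0, 0, -53, 11.6, 0],
  [0, 0, 0, 20, 0, 0, 0],
  [0, 0, 0, 21, 0, 0, 0],
  [0, 0, 0, 21, 0, 0, 0],
  [0, 0, 0, 0, 0, 0, 0],
])

```text
clock: 2.48
eef_pos: [0.4694, 0.0151, 0.168]
orientation: [-0.044, 0.707, 0.043, 0.705]
ft_force: [-0.4, 0.1, 0.2]
grip_width: -0.0001
```

```bash
python3 - <<'E'
from h import *
s,p,r=st();print(s['clock'],p,s['ft_force'],s['grip_width'])
plan([.470,.0146,.168],np.radians(7))
x=look('wrist');np.savez('w1.npz',im=x[0],P=x[2])
print((x[3][1].T@-x[3][2]-p).round(3), 'cam rel')
y=look('scene');z=look('scene')
I=np.hstack([x[0],cv2.resize(y[0][100:260,220:380],(384,384))]);save('d.png',cv2.resize(I,(800,343)))
# prong position in the two views
o=np.array([.512,-.081]);e=np.array([.9925,.122]);n=np.array([-.122,.9925])
for v in (y,z):
    P=v[2];q=P[...,:2]-o;a=q@e;b=q@n;m=(v[1]>0)&(a>-.05)&(a<.05)&(abs(b)<.075)&(P[...,2]>.17)&(P[...,2]<.225)
    print(m.sum(),[ (round(float(np.median(b[m&(a>c)&(a<c+.02)])),3),int((m&(a>c)&(a<c+.02)).sum())) for c in (-.05,-.03,-.01,.01,.03)])
E
```

```text
2.475 [0.46940216 0.01511306 0.1679789 ] [-0.39303354  0.05024208  0.22039891] -0.0001130425323903149
turn [ 0.  -0.2  0. ] shift after turn mm [-0.  -0.6  0.5]
turn [-1.8e+02 -1.0e-01 -3.0e-01] shift after turn mm [-0.   0.6 -0.5]
[-0.065 -0.009  0.143] cam rel
114 [(0.059, 23), (0.057, 18), (0.047, 45), (0.047, 9), (0.056, 19)]
128 [(0.057, 27), (0.056, 20), (0.046, 55), (0.043, 6), (0.055, 20)]
```

View pics/d.png

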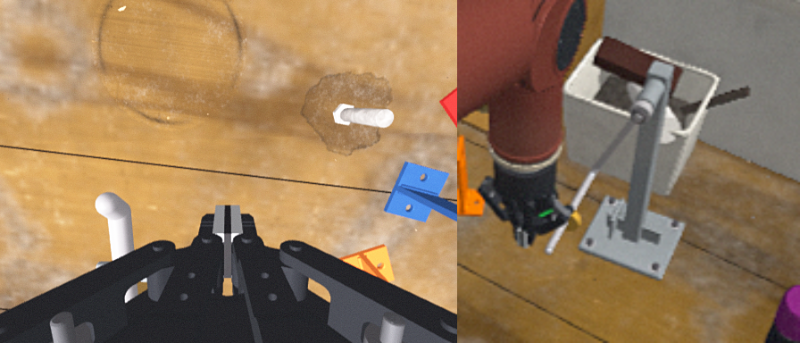

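The wrist view shows the prong tip at (115,205), left of the closed fingers at (228,240), and the camera sits on the robot side. The scene crop shows the hook near its left end, clear of the fingers. I'll move the finger in slowly as a barrier.

Call:
send_rows([
  [0, 0, 0, 0, -10, 0, 0],
  [0, 0, 0, 0, -9, 0, 0],
  [0, 0, 0, 0, -1, 0, 0],
  [0, 0, 0, 0, -1, 0, 0],
  [0, 0, 0, 0, -1, 0, 0],
  [0, 0, 0, 0, -1, 0, 0],
  [0, 0, 0, 0, -1, 0, 0],
  [0, 0, 0, 0, -1, 0, 0],
  [0, 0, 0, 0, -1, 0, 0],
  [0, 0, 0, 0, -1, 0, 0],
  [0, 0, 0, 0, -1, 0, 0],
  [0, 0, 0, 0, -1, 0, 0],
  [0, 0, 0, 0, -1, 0, 0],
  [0, 0, 0, 0, -1, 0, 0],
  [0, 0, 0, 0, -1, 0, 0],
  [0, 0, 0, 0, -1, 0, 0],
  [0, 0, 0, 0, -1, 0, 0],
  [0, 0, 0, 0, -1, 0, 0],
  [0, 0, 0, 0, -1, 0, 0],
  [0, 0, 0, 0, -1, 0, 0],
])

```text
clock: 5.12
eef_pos: [0.4752, -0.0215, 0.1693]
orientation: [-0.043, 0.706, 0.043, 0.706]
ft_force: [-0.1, 0.6, 0.2]
grip_width: -0.0001
```

```bash
cat > sw.py <<'E'
from h import *
s,p,r=st();o=np.array([.512,-.081]);e=np.array([.9925,.122]);n=np.array([-.122,.9925])
print(s['clock'],'lat',((p[:2]-o)@n).round(4),s['ft_force'])
for i in range(9):
    v=look('scene');P=v[2];q=P[...,:2]-o;a=q@e;b=q@n;m=(v[1]>0)&(a>-.055)&(a<-.044)&(abs(b)<.075)&(P[...,2]>.17)&(P[...,2]<.225)
    print(round(arm.get_state()['clock'],2),int(m.sum()),np.median(b[m]).round(3),np.round(arm.get_state()['ft_force'],1))
E
python3 sw.py
```

```text
5.125 lat 0.0636 [-0.0934434   0.55964021  0.17452377]
5.17 11 -0.035 [ 0.2 -0.4 -0.1]
5.22 10 -0.024 [-0.7 -0.   0.1]
5.28 12 -0.008 [ 0.9 -0.6 -0.5]
5.33 7 0.01 [ 0.1  0.8 -0.5]
5.38 9 0.028 [-0.   0.8  0.2]
5.42 9 0.041 [ 0.2 -0.6  0.5]
5.47 7 0.041 [-0.2  0.5 -0.1]
5.53 7 0.033 [ 0.6 -0.2 -0.1]
5.58 11 0.019 [-0.   0.   0.4]
```

Call:
send_rows([
  [0, 0, 0, 0, -1, 0, 0],
  [0, 0, 0, 0, -1.3, 0, 0],
  [0, 0, 0, 0, -1.3, 0, 0],
  [0, 0, 0, 0, -1.3, 0, 0],
  [0, 0, 0, 0, -1.3, 0, 0],
  [0, 0, 0, 0, -1.3, 0, 0],
  [0, 0, 0, 0, -1.3, 0, 0],
  [0, 0, 0, 0, -1.3, 0, 0],
  [0, 0, 0, 0, -1.3, 0, 0],
  [0, 0, 0, 0, -1.3, 0, 0],
  [0, 0, 0, 0, -1.3, 0, 0],
  [0, 0, 0, 0, -1.3, 0, 0],
  [0, 0, 0, 0, -1.3, 0, 0],
  [0, 0, 0, 0, -1.3, 0, 0],
  [0, 0, 0, 0, -1.3, 0, 0],
  [0, 0, 0, 0, -1.3, 0, 0],
  [0, 0, 0, 0, -1.3, 0, 0],
  [0, 0, 0, 0, -1.3, 0, 0],
  [0, 0, 0, 0, -1.3, 0, 0],
  [0, 0, 0, 0, -1.3, 0, 0],
])

```text
clock: 8.07
eef_pos: [0.4784, -0.0469, 0.1693]
orientation: [-0.043, 0.706, 0.043, 0.706]
ft_force: [-0.8, -0.7, -0.4]
grip_width: 0.0001
```

Call:
send_rows([
  [0, 0, 0, 0, -1.3, 0, 0],
  [0, 0, 0, 0, -1.3, 0, 0],
  [0, 0, 0, 0, -1.3, 0, 0],
  [0, 0, 0, 0, -1.3, 0, 0],
  [0, 0, 0, 0, -1.3, 0, 0],
  [0, 0, 0, 0, -1.3, 0, 0],
  [0, 0, 0, 0, -1.3, 0, 0],
  [0, 0, 0, 0, -1.3, 0, 0],
  [0, 0, 0, 0, -1.3, 0, 0],
  [0, 0, 0, 0, -1.3, 0, 0],
  [0, 0, 0, 0, -1.3, 0, 0],
  [0, 0, 0, 0, -1.3, 0, 0],
  [0, 0, 0, 0, -1.3, 0, 0],
  [0, 0, 0, 0, -1.3, 0, 0],
  [0, 0, 0, 0, -1.3, 0, 0],
  [0, 0, 0, 0, -1.3, 0, 0],
  [0, 0, 0, 0, -1.3, 0, 0],
  [0, 0, 0, 0, -1.3, 0, 0],
  [0, 0, 0, 0, -1.3, 0, 0],
])

```text
clock: 10.45
eef_pos: [0.4814, -0.0715, 0.1693]
orientation: [-0.043, 0.706, 0.043, 0.706]
ft_force: [0.6, 0.5, -0.2]
grip_width: -0.0001
```

```bash
python3 sw.py
```

```text
10.45 lat 0.0132 [ 0.58615849  0.52282942 -0.24305109]
10.5 7 -0.006 [-0.1 -0.4  0.6]
10.55 8 -0.007 [ 0.2 -0.  -0.7]
10.6 7 -0.007 [-0.2  0.1 -0.5]
10.65 7 -0.006 [-0.2  0.8  0.5]
10.7 10 -0.006 [ 0.3 -0.3  0.4]
10.75 8 -0.006 [-0.   0.3  0.1]
10.8 9 -0.006 [ 0.2  0.5 -0.1]
10.85 6 -0.008 [0.2 0.1 1. ]
10.9 11 -0.006 [0.2 0.  0.2]
```

Call:
send_rows([
  [0, 0, 0, 0, 0, 0, 0],
  [0, 0, 0, 0, 0.5, 0, 0],
  [0, 0, 0, 0, 0.6, 0, 0],
  [0, 0, 0, 0, 0.6, 0, 0],
  [0, 0, 0, 0, 0.6, 0, 0],
  [0, 0, 0, 0, 0.6, 0, 0],
  [0, 0, 0, 0, 0.6, 0, 0],
  [0, 0, 0, 0, 0.6, 0, 0],
  [0, 0, 0, 0, 0.6, 0, 0],
  [0, 0, 0, 0, 0.6, 0, 0],
  [0, 0, 0, 0, 0.6, 0, 0],
  [0, 0, 0, 0, 0.6, 0, 0],
  [0, 0, 0, 0, 0.6, 0, 0],
  [0, 0, 0, 0, 0.6, 0, 0],
  [0, 0, 0, 0, 0.6, 0, 0],
  [0, 0, 0, 0, 3, 0, 0],
  [0, 0, 0, 0, 15, 0, 0],
  [0, 0, 0, 0, 30, 0, 0],
])

```text
clock: 13.15
eef_pos: [0.4743, -0.0149, 0.1694]
orientation: [-0.043, 0.706, 0.043, 0.706]
ft_force: [-0.0, 0.6, -0.5]
grip_width: 0.0005
```

```bash
python3 sw.py; python3 - <<'E'
from h import *
c=np.array([.480,.241]);ps=np.radians(-8)
plan([c[0],c[1],.24],ps)
x=look('scene')[0];save('e.png',cv2.resize(x[100:260,160:380],None,fx=3,fy=3))
E
```

```text
13.15 lat 0.0702 [-0.01367015  0.59977458 -0.54097018]
13.2 10 0.005 [-0.5  3.8 -0.4]
13.25 10 0.005 [ 1.  -0.7 -0.1]
13.3 9 0.004 [ 1.1 -0.2  0.1]
13.35 8 0.002 [ 0.4 -1.2 -0.6]
13.4 10 0.003 [ 0.2 -0.9 -0.2]
13.45 9 0.002 [ 0.2 -0.2 -0.4]
13.5 9 0.002 [ 0.6 -1.  -0.6]
13.55 4 0.003 [ 0.  -0.3 -0.5]
13.6 7 0.002 [-0.4 -0.8 -0. ]
turn [15.  0.  0.] shift after turn mm [-70.7 255.3 -30.3]
turn [-165.   -0.    0.] shift after turn mm [ -70.7 -255.3   30.3]
```

Call:
send_rows([
  [0, 0, 0, -35, 0, 0, 40],
  [0, 0, 0, -35.7, 0, 0, 85],
  [7.5, 0, 0, 0, 0, 0, 85],
  [7.5, 0, 0, 0, 0, 0, 85],
  [0, 0, 0, 0, 51, -6, 85],
  [0, 0, 0, 0, 51, -6, 85],
  [0, 0, 0, 0, 51, -6, 85],
  [0, 0, 0, 0, 51, -6, 85],
  [0, 0, 0, 0, 51.3, -6.3, 85],
  [0, 0, 0, 0, 0, 0, 85],
])

```text
clock: 14.9
eef_pos: [0.4788, 0.2457, 0.2393]
orientation: [0.047, 0.706, -0.047, 0.705]
ft_force: [-0.3, -0.7, 0.1]
grip_width: 0.0851
```

```bash
python3 - <<'E'
from h import *
s,p,r=st();print(s['clock'],p,s['grip_width'],s['ft_force'])
x=look('wrist');save('f.png',x[0]);P=x[2];d=x[1]>0
hsv=cv2.cvtColor(x[0],cv2.COLOR_RGB2HSV)
B=cv2.inRange(hsv,(100,110,40),(125,255,255))>0
for lo,hi in ((-.005,.012),(.03,.12),(.128,.142),(.03,.142)):
    q=P[B&d&(P[...,2]>lo)&(P[...,2]<hi)]
    if len(q)>5: print(lo,len(q),cv2.minAreaRect((q[:,:2]*1000).astype(np.float32)),q.mean(0).round(4),q.max(0).round(4))
z=np.load('ab.npz')
for nm,l,h in (('or',(8,180,120),(16,255,255)),('gr',(50,110,40),(80,255,255)),('red',(0,180,120),(5,255,255))):
    for n in 'ab':
        Q=z[n+'p'];m=(cv2.inRange(cv2.cvtColor(z[n],cv2.COLOR_RGB2HSV),l,h)>0)&(Q[...,2]>.03)&(Q[...,2]<.14)&(Q[...,0]>.35)&(Q[...,0]<.62)&(Q[...,1]<.4)&(Q[...,1]>.05)
        if m.sum()>5:print(nm,n,np.percentile(Q[m],[2,98],axis=0).round(3).tolist())
E
python3 sw.py
```

```text
14.9 [0.47878278 0.245712   0.23930158] 0.08507108924218945 [-0.34340058 -0.7144064   0.10434068]
-0.005 1003 ((485.3450927734375, 242.45901489257812), (51.73065185546875, 72.86140441894531), 82.52457427978516) [0.4659 0.2452 0.0058] [0.5242 0.2723 0.0103]
0.03 911 ((480.13665771484375, 243.07586669921875), (50.7526741027832, 6.4666852951049805), 82.30553436279297) [0.4778 0.2433 0.0799] [0.4837 0.2685 0.1198]
0.128 492 ((480.2956237792969, 243.03582763671875), (51.35018539428711, 6.581066608428955), 81.94124603271484) [0.4797 0.2434 0.1332] [0.487  0.2686 0.1355]
0.03 1505 ((480.1216125488281, 243.0681610107422), (51.35573959350586, 6.720333099365234), 81.6944351196289) [0.4784 0.2433 0.1004] [0.487  0.2686 0.1355]
or a [[0.568, 0.197, 0.032], [0.614, 0.221, 0.137]]
or b [[0.568, 0.193, 0.039], [0.611, 0.218, 0.139]]
red a [[0.35, 0.259, 0.035], [0.381, 0.299, 0.137]]
red b [[0.351, 0.256, 0.035], [0.383, 0.291, 0.137]]
14.95 lat 0.3254 [-0.29444357 -1.14024237  1.15894248]
15.0 9 0.002 [ 0.4 -0.7 -0.1]
15.05 9 0.003 [ 0.1 -0.8  0.1]
15.1 9 0.001 [ 0.2 -0.5 -1.1]
15.15 7 0.002 [0.5 0.3 0.3]
15.2 6 0.002 [-0.4  0.1  0.8]
15.25 7 0.004 [-1.   0.8 -1.2]
15.3 8 0.003 [ 0.3  1.1 -0.2]
15.35 7 0.004 [ 0.4  0.1 -0.3]
15.4 10 0.004 [-0.1 -0.5 -0.2]
```

View pics/f.png

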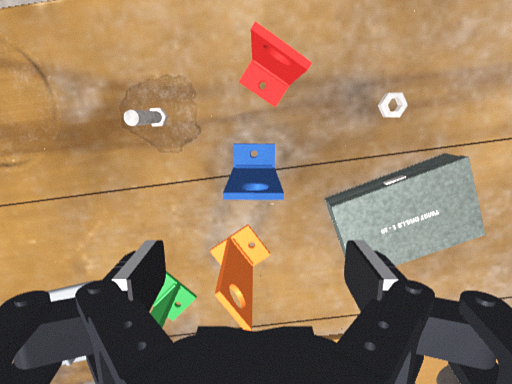

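The wrist view shows the blue plate centred at (253,185) between the open fingers. The orange bracket at (240,275) stands beyond it, and the bolt at (140,117) is clear. Next I descend and grip.

```bash
python3 - <<'E'
from h import *
plan([.4802,.2431,.094],np.radians(-8))
E
```

```text
turn [-0.  0. -0.] shift after turn mm [ 1.462e+02  2.100e+00 -1.000e-01]
turn [180.  -0.  -0.] shift after turn mm [ 1.462e+02 -2.100e+00  1.000e-01]
```

Call:
send_rows([
  [0, 0, 0, 40, 2.1, 0, 85],
  [0, 0, 0, 45, 0, 0, 85],
  [0, 0, 0, 40, 0, 0, 85],
  [0, 0, 0, 21, 0, 0, 85],
  [0, 0, 0, 0, 0, 0, 60],
  [0, 0, 0, 0, 0, 0, 56],
  [0, 0, 0, 0, 0, 0, 45],
  [0, 0, 0, 0, 0, 0, 40],
  [0, 0, 0, 0, 0, 0, 40],
  [0, 0, 0, 0, 0, 0, 40],
])

```text
clock: 16.65
eef_pos: [0.4812, 0.2442, 0.0956]
orientation: [0.05, 0.705, -0.048, 0.706]
ft_force: [-0.2, 0.7, 7.8]
grip_width: 0.0507
```

```bash
python3 - <<'E'
from h import *
s,p,r=st();print(s['clock'],p,s['grip_width'],s['ft_force'],s['wrist_torque'],r.as_matrix().round(3).tolist())
E
```

```text
16.65 [0.48115433 0.24422646 0.0956395 ] 0.0507392003758368 [-0.16434322  0.74430013  7.75898589] [-0.20310755  0.11012603 -0.00822327] [[0.002, 0.139, 0.99], [0.002, 0.99, -0.139], [-1.0, 0.002, 0.002]]
```

Call:
send_rows([
  [0, 0, 0, -10, 0, 0, 40],
  [0, 0, 0, -30, 0, 0, 40],
  [0, 0, 0, -40, 0, 0, 40],
  [0, 0, 0, -40, 0, 0, 40],
  [0, 0, 0, -25, 0, 0, 40],
  [-5, 0, 0, 0, 0, 0, 40],
  [-5, 0, 0, 0, 0, 0, 40],
  [-5, 0, 0, 0, 0, 0, 40],
  [0, 0, 0, 0, 0, 0, 40],
])

```text
clock: 17.77
eef_pos: [0.4799, 0.2434, 0.2392]
orientation: [-0.043, 0.706, 0.043, 0.706]
ft_force: [-0.4, 0.7, -2.9]
grip_width: 0.0509
```

```bash
python3 - <<'E'
from h import *
s,p,r=st();print(s['clock'],p,s['grip_width'],s['ft_force'],s['wrist_torque'],r.as_matrix().round(3).tolist())
plan([.4278,-.0107,.1786],np.radians(7))
x=look('wrist');P=x[2];save('g.png',x[0])
hsv=cv2.cvtColor(x[0],cv2.COLOR_RGB2HSV)
B=(cv2.inRange(hsv,(100,110,40),(125,255,255))>0)&(x[1]>0)&(np.linalg.norm(P[...,:2]-p[:2],axis=-1)<.06)
for a in np.arange(-.12,.06,.02):
    m=B&(P[...,2]-p[2]>a)&(P[...,2]-p[2]<a+.02);q=P[m]-p
    if len(q)>5: t=q@np.stack([yawR(np.radians(7)).as_matrix()[:,2],yawR(np.radians(7)).as_matrix()[:,1]],1);print(round(a,2),len(q),np.percentile(t,[2,50,98],axis=0).round(4).tolist(),q[:,2].max())
E
```

```text
17.775 [0.47986584 0.24335578 0.23917653] 0.050875431940402144 [-0.40571718  0.6641915  -2.90135829] [-0.00897866 -0.02519927  0.02107884] [[-0.0, -0.122, 0.993], [-0.0, 0.993, 0.122], [-1.0, -0.0, -0.0]]
turn [-0. -0.  0.] shift after turn mm [  60.6 -245.8  -82.6]
turn [180.   0.   0.] shift after turn mm [ 60.6 245.8  82.6]
-0.1 2530 [[-0.0325, -0.0262], [-0.0168, -0.0013], [-0.0037, 0.0236]] -0.08004638674788273
-0.08 532 [[-0.0041, -0.0257], [-0.0038, -0.0009], [-0.0034, 0.0232]] -0.060001955253134454
-0.06 704 [[-0.0041, -0.0257], [-0.0037, -0.001], [-0.0033, 0.0232]] -0.04002596247329496
-0.04 945 [[-0.0041, -0.0255], [-0.0037, -0.001], [-0.0032, 0.0233]] -0.020011573283024886
-0.02 1387 [[-0.0041, -0.0255], [-0.0036, -0.0011], [-0.0017, 0.0232]] -3.863132186643359e-07
0.0 1619 [[-0.0041, -0.026], [-0.0034, -0.0011], [0.0018, 0.0232]] 0.019998900897345934
0.02 3944 [[-0.0041, -0.0261], [-0.0032, -0.0015], [0.0024, 0.0233]] 0.039922916287469606
```

Call:
send_rows([
  [0, 0, 0, 0, -35, -12, 40],
  [0, 0, 0, 0, -50, -17, 40],
  [0, 0, 0, 0, -50, -17, 40],
  [0, 0, 0, 0, -50, -17, 40],
  [0, 0, 0, 0, -40, -13, 40],
  [0, 0, 0, 20, -20.8, -6.6, 40],
  [0, 0, 0, 25, 0, 0, 40],
  [0, 0, 0, 15.6, 0, 0, 40],
  [0, 0, 0, 0, 0, 0, 40],
])

```text
clock: 18.95
eef_pos: [0.4276, -0.0103, 0.1777]
orientation: [-0.043, 0.706, 0.043, 0.705]
ft_force: [-0.4, 0.5, -3.2]
grip_width: 0.0506
```

```bash
python3 - <<'E'
from h import *
s,p,r=st();print(s['clock'],p,s['grip_width'],s['ft_force'])
o=np.array([.512,-.081]);e=np.array([.9925,.122]);n=np.array([-.122,.9925])
w=look('wrist');t=look('top');c=look('scene')
for nm,v in (('w',w),('t',t),('s',c)):
    P=v[2];q=P[...,:2]-o;a=q@e;b=q@n;hsv=cv2.cvtColor(v[0],cv2.COLOR_RGB2HSV)
    for lo,hi in ((-.07,-.055),(-.055,-.04),(-.04,-.02),(-.02,-.005),(-.005,.01),(.01,.03),(.03,.06)):
        m=(v[1]>0)&(a>lo)&(a<hi)&(abs(b)<.03)&(P[...,2]>.17)&(P[...,2]<.225)
        if m.sum()>2: print(nm,lo,int(m.sum()),'a',a[m].min().round(4),'lat',np.percentile(b[m],[5,50,95]).round(4),'z',np.percentile(P[m][:,2],[5,95]).round(3))
I=np.hstack([w[0],cv2.resize(c[0][120:280,220:380],(384,384))]);save('i.png',cv2.resize(I,(800,343)))
E
```

```text
18.95 [ 0.42759644 -0.01032768  0.17771719] 0.050630989873216674 [-0.35175086  0.50204806 -3.19336471]
w -0.04 3 a -0.0205 lat [0.0072 0.0075 0.0076] z [0.19  0.192]
w -0.02 405 a -0.0197 lat [0.0003 0.0055 0.0075] z [0.189 0.195]
w -0.005 297 a -0.005 lat [-0.0084  0.0047  0.0098] z [0.172 0.188]
t -0.005 6 a 0.0004 lat [-0.0182 -0.0159 -0.0135] z [0.193 0.206]
t 0.03 4 a 0.0561 lat [-0.0033  0.0015  0.0032] z [0.193 0.198]
s -0.07 8 a -0.0583 lat [0.0031 0.0058 0.0095] z [0.195 0.202]
s -0.055 13 a -0.0539 lat [0.0004 0.0025 0.008 ] z [0.191 0.201]
s -0.04 23 a -0.0395 lat [-0.0002  0.0043  0.0082] z [0.192 0.197]
s -0.02 14 a -0.0184 lat [0.0008 0.0048 0.0088] z [0.193 0.198]
s -0.005 109 a -0.0047 lat [-0.0122  0.0021  0.0202] z [0.177 0.21 ]
s 0.01 16 a 0.0103 lat [-0.0113  0.004   0.0152] z [0.195 0.211]
s 0.03 29 a 0.0308 lat [-0.0005  0.0034  0.0077] z [0.19  0.196]
```

View pics/i.png

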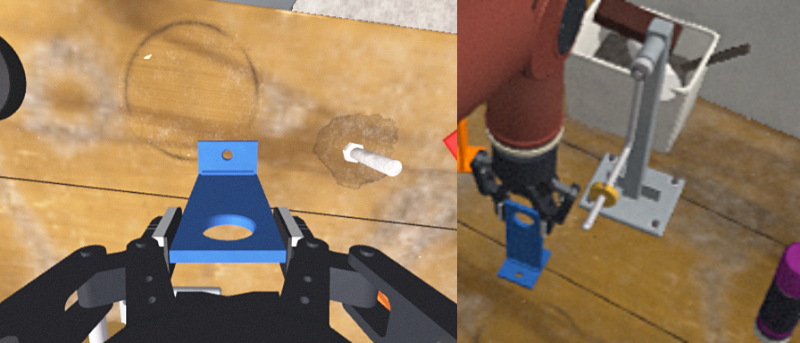

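The wrist view shows the bracket held straight, with its hole at (228,228). The scene crop shows the prong and its gold collar at (604,197), hanging plumb to the right. The prong lies about 4 mm left of my first line.

```bash
python3 - <<'E'
from h import *
plan([.4301,-.0865,.1786],np.radians(7))
E
```

```text
turn [0.  0.1 0. ] shift after turn mm [  0.6 -75.9  -8. ]
turn [-1.8e+02 -0.0e+00  1.0e-01] shift after turn mm [ 0.6 75.9  8. ]
```

Call:
send_rows([
  [0, 0, 0, 0.5, -25, -4, 40],
  [0, 0, 0, 0, -30, -4, 40],
  [0, 0, 0, 0, -15, 0, 40],
  [0, 0, 0, 0, -6, 0, 40],
  [0, 0, 0, 0, 0, 0, 40],
])

```text
clock: 19.73
eef_pos: [0.43, -0.0867, 0.1783]
orientation: [-0.043, 0.706, 0.043, 0.706]
ft_force: [1.0, -0.2, -3.5]
grip_width: 0.0509
```

```bash
python3 - <<'E'
from h import *
s,p,r=st();print(s['clock'],p,s['grip_width'],s['ft_force'])
plan([.4301,-.0865,.1786],np.radians(7))
o=np.array([.512,-.081]);e=np.array([.9925,.122]);n=np.array([-.122,.9925])
w=look('wrist');c=look('scene')
for nm,v in (('w',w),('s',c)):
    P=v[2];q=P[...,:2]-o;a=q@e;b=q@n;hsv=cv2.cvtColor(v[0],cv2.COLOR_RGB2HSV)
    for lo,hi in ((-.07,-.055),(-.055,-.04),(-.04,-.02),(-.02,-.005),(-.005,.01),(.01,.03),(.03,.06)):
        m=(v[1]>0)&(a>lo)&(a<hi)&(abs(b)<.03)&(P[...,2]>.17)&(P[...,2]<.225)
        if m.sum()>2: print(nm,lo,int(m.sum()),'a',a[m].min().round(4),'lat',np.percentile(b[m],[5,50,95]).round(4),'z',np.percentile(P[m][:,2],[5,95]).round(3))
W=w[0][100:384,140:370];S=c[0][150:240,250:340]
I=np.hstack([cv2.resize(W,(400,494)),cv2.resize(S,(400,494),interpolation=cv2.INTER_CUBIC)]);save('j.png',I)
E
```

```text
19.725 [ 0.42995575 -0.08665656  0.17832176] 0.05088245536086405 [ 0.97358985 -0.21611502 -3.4705817 ]
turn [ 0.  0. -0.] shift after turn mm [-0.3  0.1  0.2]
turn [-1.8e+02  0.0e+00  1.0e-01] shift after turn mm [-0.3 -0.1 -0.2]
w -0.07 293 a -0.0606 lat [-0.0009  0.0033  0.0071] z [0.195 0.201]
w -0.055 197 a -0.0549 lat [-0.0015  0.0028  0.0073] z [0.192 0.201]
s -0.07 4 a -0.0586 lat [0.0033 0.0059 0.0085] z [0.194 0.2  ]
s -0.005 6 a 0.0023 lat [-0.0153 -0.0141 -0.0117] z [0.192 0.201]
s 0.01 3 a 0.0103 lat [-0.014 -0.013 -0.011] z [0.194 0.202]
```

View pics/j.png

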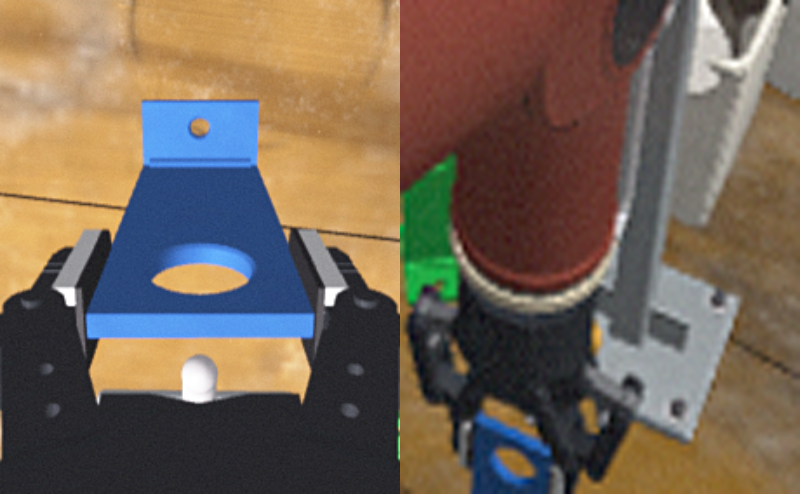

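The wrist crop shows the prong tip at (200,375), centred on the hole at (205,268). Next I insert.

Call:
send_rows([
  [0, 0, 0, 0, 0, 4, 40],
  [0, 0, 0, 0, 0, 5, 40],
  [0, 0, 0, 0, 0, 5, 40],
  [0, 0, 0, 0, 0, 5, 40],
  [0, 0, 0, 0, 0, 5, 40],
  [0, 0, 0, 0, 0, 5, 40],
  [0, 0, 0, 0, 0, 5, 40],
  [0, 0, 0, 0, 0, 6, 40],
  [0, 0, 0, 0, 0, 0, 40],
])

```text
clock: 20.95
eef_pos: [0.4697, -0.0819, 0.1779]
orientation: [-0.044, 0.706, 0.043, 0.706]
ft_force: [0.1, 0.2, -4.0]
grip_width: 0.051
```

```bash
cat > c.py <<'E'
from h import *
s,p,r=st();o=np.array([.512,-.081]);e=np.array([.9925,.122]);n=np.array([-.122,.9925])
q=p[:2]-o;F=np.array(s['ft_force'])
print(s['clock'],'s',(q@e).round(4),'lat',(q@n).round(4),'z',p[2].round(4),'F s,lat,z',(F[:2]@e).round(2),(F[:2]@n).round(2),F[2].round(2),'grip',s['grip_width'])
E
python3 c.py; python3 - <<'E'
from h import *
w=look('wrist')[0][100:384,140:370]
save('k.png',cv2.resize(w,(460,568)))
E
```

```text
20.95 s -0.0421 lat 0.0043 z 0.1779 F s,lat,z 0.07 0.18 -4.0 grip 0.05100310089633729
```

View pics/k.png

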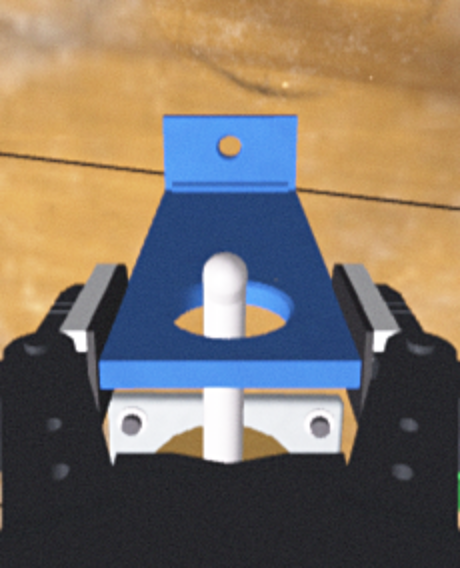

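Call:
send_rows([
  [0, 0, 0, 2, -0.5, 0, 40],
  [0, 0, 0, 2, -0.5, 4, 40],
  [0, 0, 0, 2, 0, 7, 40],
  [0, 0, 0, 0, 0, 7, 40],
  [0, 0, 0, 0, 0, 5, 40],
  [0, 0, 0, 0, 0, 1, 40],
  [0, 0, 0, 0, 0, 0, 40],
])

```text
clock: 21.88
eef_pos: [0.4932, -0.0801, 0.1719]
orientation: [-0.043, 0.706, 0.043, 0.706]
ft_force: [-0.4, -0.0, -3.2]
grip_width: 0.0511
```

```bash
python3 c.py; python3 - <<'E'
from h import *
z=np.load('ab.npz');o=np.array([.512,-.081]);e=np.array([.9925,.122])
for n in 'ab':
    P=z[n+'p'];a=(P[...,:2]-o)@e;hsv=cv2.cvtColor(z[n],cv2.COLOR_RGB2HSV)
    m=(cv2.inRange(hsv,(15,130,90),(32,255,255))>0)&(P[...,2]>.16)&(P[...,2]<.24)&(abs(a)<.04)&(abs(P[...,1]+.08)<.1)
    print(n,m.sum(),np.sort(a[m]).round(4)[::3])
E
```

```text
21.875 s -0.0185 lat 0.0032 z 0.1719 F s,lat,z -0.43 0.01 -3.22 grip 0.05106180781759077
a 78 [-0.0005  0.0005  0.001   0.0011  0.0016  0.0016  0.0018  0.0019  0.002
  0.0021  0.0022  0.0023  0.0026  0.0028  0.003   0.0031  0.0033  0.0034
  0.0035  0.0044  0.0055  0.0066  0.0074  0.0078  0.009   0.0102]
b 32 [0.0016 0.0017 0.002  0.0036 0.0038 0.0047 0.0067 0.0072 0.0084 0.0096
 0.0112]
```

Call:
send_rows([
  [0, 0, 0, 0, 0, 4, 40],
  [0, 0, 0, 0, 0, 4, 40],
  [0, 0, 0, 0, 0, 2, 40],
  [0, 0, 0, 0, 0, 1, 40],
  [0, 0, 0, 0, 0, 1, 40],
  [0, 0, 0, 0, 0, 0, 40],
])

```text
clock: 22.62
eef_pos: [0.5052, -0.0786, 0.1719]
orientation: [-0.043, 0.706, 0.043, 0.706]
ft_force: [0.9, -0.1, -3.8]
grip_width: 0.0508
```

```bash
python3 c.py
```

```text
22.625 s -0.0065 lat 0.0032 z 0.1719 F s,lat,z 0.84 -0.25 -3.77 grip 0.0508159600656278
```

Call:
send_rows([
  [0, 0, 0, 0, 0, 0.5, 40],
  [0, 0, 0, 0, 0, 0.5, 40],
  [0, 0, 0, 0, 0, 0.5, 40],
  [0, 0, 0, 0, 0, 0, 40],
])

```text
clock: 23.12
eef_pos: [0.5067, -0.0783, 0.1719]
orientation: [-0.043, 0.706, 0.043, 0.706]
ft_force: [-0.3, -0.6, -3.9]
grip_width: 0.0511
```

```bash
python3 c.py
```

```text
23.125 s -0.0049 lat 0.0033 z 0.1719 F s,lat,z -0.4 -0.57 -3.91 grip 0.05109048586900415
```

Call:
send_rows([
  [0, 0, 0, 0, 0, 0.5, 40],
  [0, 0, 0, 0, 0, 0.5, 40],
  [0, 0, 0, 0, 0, 0.5, 40],
  [0, 0, 0, 0, 0, 0, 40],
])

```text
clock: 23.62
eef_pos: [0.5082, -0.0782, 0.1719]
orientation: [-0.043, 0.706, 0.043, 0.706]
ft_force: [0.8, 0.4, -2.4]
grip_width: 0.0511
```

Call:
send_rows([
  [0, 0, 0, 0, 0, 0.5, 40],
  [0, 0, 0, 0, 0, 0.5, 40],
  [0, 0, 0, 0, 0, 0, 40],
])

```text
clock: 24.0
eef_pos: [0.5092, -0.0781, 0.1719]
orientation: [-0.043, 0.706, 0.043, 0.706]
ft_force: [-0.6, -0.3, -3.4]
grip_width: 0.0507
```

```bash
python3 c.py
```

```text
24.0 s -0.0025 lat 0.0033 z 0.1719 F s,lat,z -0.63 -0.25 -3.4 grip 0.050659704174947966
```

Call:
send_rows([
  [0, 0, 0, 0, 0, 0.5, 40],
  [0, 0, 0, 0, 0, 0.5, 40],
  [0, 0, 0, 0, 0, 0, 40],
])

```text
clock: 24.38
eef_pos: [0.5102, -0.0779, 0.1719]
orientation: [-0.043, 0.706, 0.043, 0.706]
ft_force: [0.0, -0.3, -2.5]
grip_width: 0.0506
```

```bash
python3 c.py
```

```text
24.375 s -0.0014 lat 0.0033 z 0.1719 F s,lat,z -0.02 -0.32 -2.48 grip 0.05062720165545085
```

Call:
send_rows([
  [0, 0, 0, 0, 0, 0.5, 40],
  [0, 0, 0, 0, 0, 0, 40],
])

```text
clock: 24.62
eef_pos: [0.5104, -0.078, 0.1718]
orientation: [-0.043, 0.706, 0.043, 0.706]
ft_force: [-1.9, -0.1, -1.5]
grip_width: 0.0504
```

```bash
python3 c.py
```

```text
24.625 s -0.0013 lat 0.0032 z 0.1718 F s,lat,z -1.89 0.15 -1.48 grip 0.05042067704305291
```

Call:
send_rows([
  [0, 0, 0, 0, 0, 0.4, 40],
  [0, 0, 0, 0, 0, 0, 40],
])

```text
clock: 24.88
eef_pos: [0.5104, -0.078, 0.1718]
orientation: [-0.043, 0.706, 0.043, 0.705]
ft_force: [-5.0, -0.2, -0.6]
grip_width: 0.0511
```

```bash
python3 c.py; python3 -c "
from h import *
for i in range(3): look('scene');print(np.round(arm.get_state()['ft_force'],1))"
```

```text
24.875 s -0.0012 lat 0.0032 z 0.1718 F s,lat,z -4.96 0.4 -0.56 grip 0.051066254907047255
[-4.7 -0.1 -0.8]
[-5.   0.1 -0.8]
[-5.7 -0.7 -1. ]
```

Call:
send_rows([
  [0, 0, 0, 0, 0, 0, 40],
  [0, 0, 0, 0, 0, 0, 40],
  [0, 0, 0, 0, 0, 0, 40],
  [0, 0, 0, 0, 0, 0, 40],
  [0, 0, 0, 0, 0, -0.4, 40],
  [0, 0, 0, 0, 0, -0.4, 40],
  [0, 0, 0, 1, 0, 0, 40],
  [0, 0, 0, 1, 0, 0, 40],
  [0, 0, 0, 1, 0, 0, 40],
  [0, 0, 0, 0.5, 0, 0, 40],
  [0, 0, 0, 0, 0, 0, 40],
])

```text
clock: 26.4
eef_pos: [0.5103, -0.0779, 0.1684]
orientation: [-0.043, 0.706, 0.043, 0.706]
ft_force: [-1.4, -1.1, -4.1]
grip_width: 0.051
```

```bash
python3 c.py
```

```text
26.4 s -0.0013 lat 0.0033 z 0.1684 F s,lat,z -1.54 -0.9 -4.07 grip 0.0510453833257656
```

Call:
send_rows([
  [0, 0, 0, 0.5, 0, 0, 40],
  [0, 0, 0, 0.5, 0, 0, 40],
  [0, 0, 0, 0, 0, 0, 40],
])

```text
clock: 26.78
eef_pos: [0.5103, -0.0779, 0.1674]
orientation: [-0.043, 0.706, 0.043, 0.706]
ft_force: [-0.2, -0.2, -3.9]
grip_width: 0.0511
```

```bash
python3 c.py
```

```text
26.775 s -0.0013 lat 0.0033 z 0.1674 F s,lat,z -0.18 -0.13 -3.92 grip 0.05112968687400853
```

Call:
send_rows([
  [0, 0, 0, 0.5, 0, 0, 40],
  [0, 0, 0, 0.3, 0, 0, 40],
  [0, 0, 0, 0, 0, 0, 40],
])

```text
clock: 27.15
eef_pos: [0.5103, -0.0779, 0.1666]
orientation: [-0.043, 0.706, 0.043, 0.706]
ft_force: [-0.3, -0.6, -3.8]
grip_width: 0.0505
```

```bash
python3 c.py
```

```text
27.15 s -0.0013 lat 0.0032 z 0.1666 F s,lat,z -0.35 -0.51 -3.75 grip 0.05047671251833738
```

Call:
send_rows([
  [0, 0, 0, 0.3, 0, 0, 40],
  [0, 0, 0, 0.3, 0, 0, 40],
  [0, 0, 0, 0, 0, 0, 40],
])

```text
clock: 27.52
eef_pos: [0.5104, -0.078, 0.1664]
orientation: [-0.043, 0.706, 0.043, 0.706]
ft_force: [-2.9, -0.1, 2.8]
grip_width: 0.0509
```

```bash
python3 c.py
```

```text
27.525 s -0.0013 lat 0.0032 z 0.1664 F s,lat,z -2.92 0.31 2.79 grip 0.05086339052192951
```

Call:
send_rows([
  [0, 0, 0, -0.2, 0, 0, 40],
  [0, 0, 0, 0, 0, 0, 40],
  [0, 0, 0, 0, 0, 0, 50],
  [0, 0, 0, 0, 0, 0, 51],
  [0, 0, 0, 0, 0, 0, 52],
  [0, 0, 0, 0, 0, 0, 53],
  [0, 0, 0, 0, 0, 0, 55],
  [0, 0, 0, 0, 0, 0, 60],
  [0, 0, 0, 0, 0, 0, 66],
  [0, 0, 0, 0, 0, 0, 70],
])

```text
clock: 28.78
eef_pos: [0.5103, -0.0779, 0.1662]
orientation: [-0.043, 0.706, 0.043, 0.706]
ft_force: [0.5, 0.1, -0.0]
grip_width: 0.0701
```

```bash
python3 c.py; python3 - <<'E'
from h import *
o=np.array([.512,-.081]);e=np.array([.9925,.122]);n=np.array([-.122,.9925])
for i in range(8):
    w=look('wrist');P=w[2];q=P[...,:2]-o;a=q@e;b=q@n;hsv=cv2.cvtColor(w[0],cv2.COLOR_RGB2HSV)
    m=(cv2.inRange(hsv,(100,110,40),(125,255,255))>0)&(w[1]>0)&(abs(a)<.05)&(abs(b)<.06)
    t=m&(P[...,2]>.19);l=m&(P[...,2]>.11)&(P[...,2]<.14)
    print(round(arm.get_state()['clock'],2),*[np.r_[np.percentile(a[k],[5,50]),np.percentile(b[k],[2,98]).mean(),np.percentile(P[k][:,2],98)].round(4) for k in (t,l)])
save('l.png',cv2.resize(w[0][80:384,140:370],(460,608)))
E
```

```text
28.775 s -0.0013 lat 0.0033 z 0.1662 F s,lat,z 0.49 0.08 -0.03 grip 0.07006827368949885
28.82 [-5.300e-03 -4.500e-03 -1.000e-04  2.056e-01] [-0.0052 -0.0049  0.0014  0.1397]
28.88 [-5.300e-03 -4.500e-03 -1.000e-04  2.056e-01] [-0.0053 -0.0049  0.0014  0.1395]
28.93 [-0.0053 -0.0045  0.      0.2056] [-0.0053 -0.0049  0.0016  0.1397]
28.98 [-5.300e-03 -4.500e-03  1.000e-04  2.057e-01] [-0.0053 -0.0049  0.0016  0.1396]
29.02 [-5.300e-03 -4.500e-03  2.000e-04  2.056e-01] [-0.0052 -0.0049  0.0019  0.1397]
29.07 [-0.0053 -0.0045  0.0003  0.2056] [-0.0053 -0.0049  0.0021  0.1396]
29.12 [-0.0053 -0.0045  0.0004  0.2057] [-0.0052 -0.0049  0.0023  0.1394]
29.18 [-0.0053 -0.0045  0.0006  0.2057] [-0.0052 -0.0049  0.0024  0.1397]
```

View pics/l.png

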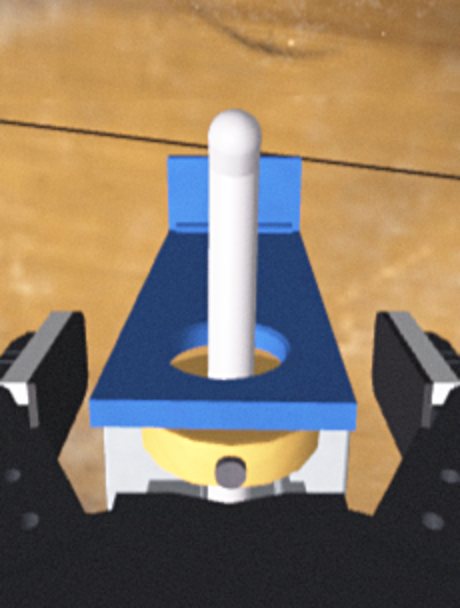

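The wrist crop shows the bracket hanging level on the prong, flat against the gold collar at (230,450), with both pads clear. I'll withdraw straight up.

Call:
send_rows([
  [0, 0, 0, -5, 0, 0, 70],
  [0, 0, 0, -15, 0, 0, 70],
  [0, 0, 0, -25, 0, -5, 70],
  [0, 0, 0, -30, 0, -10, 70],
  [0, 0, 0, -15, 0, -10, 70],
  [0, 0, 0, 0, 0, 0, 70],
  [0, 0, 0, 0, 0, 0, 70],
  [0, 0, 0, 0, 0, 0, 70],
  [0, 0, 0, 0, 0, 0, 70],
  [0, 0, 0, 0, 0, 0, 70],
  [0, 0, 0, 0, 0, 0, 70],
  [0, 0, 0, 0, 0, 0, 70],
  [0, 0, 0, 0, 0, 0, 70],
  [0, 0, 0, 0, 0, 0, 70],
  [0, 0, 0, 0, 0, 0, 70],
])

```text
clock: 31.05
eef_pos: [0.4854, -0.081, 0.2562]
orientation: [-0.043, 0.706, 0.043, 0.706]
ft_force: [0.2, -0.4, 0.3]
grip_width: 0.0704
```

```bash
python3 c.py; python3 - <<'E'
from h import *
o=np.array([.512,-.081]);e=np.array([.9925,.122]);n=np.array([-.122,.9925])
for i in range(14):
    w=look('wrist');P=w[2];q=P[...,:2]-o;a=q@e;b=q@n;hsv=cv2.cvtColor(w[0],cv2.COLOR_RGB2HSV)
    m=(cv2.inRange(hsv,(100,110,40),(125,255,255))>0)&(w[1]>0)&(abs(a)<.05)&(abs(b)<.06)
    t=m&(P[...,2]>.19);l=m&(P[...,2]>.11)&(P[...,2]<.14);g=(w[1]>0)&(a<-.03)&(a>-.06)&(abs(b)<.03)&(P[...,2]>.18)
    print(round(arm.get_state()['clock'],2),*[np.r_[np.median(a[k]),np.percentile(b[k],[2,98]).mean(),np.percentile(P[k][:,2],98)].round(4) if k.any() else None for k in (t,l,g)])
E
```

```text
31.05 s -0.0264 lat 0.0033 z 0.2562 F s,lat,z 0.11 -0.37 0.27 grip 0.0703787951896171
31.1 [-0.0044  0.0006  0.2057] [-0.005   0.0026  0.1393] [-0.0432  0.0005  0.3554]
31.15 [-0.0042  0.0007  0.2059] [-0.005   0.0025  0.1391] [-0.0432  0.0005  0.3554]
31.2 [-0.0043  0.0005  0.2059] [-0.005   0.0025  0.1391] [-0.0432  0.0005  0.3554]
31.25 [-0.0044  0.0005  0.2058] [-0.005   0.0023  0.1392] [-0.0432  0.0005  0.3554]
31.3 [-0.0043  0.0005  0.2057] [-0.005   0.0021  0.1395] [-0.0432  0.0004  0.3553]
31.35 [-4.400e-03  2.000e-04  2.057e-01] [-0.005   0.0019  0.1396] [-0.0432  0.0005  0.3554]
31.4 [-4.400e-03  1.000e-04  2.057e-01] [-0.005   0.0019  0.1394] [-0.0432  0.0004  0.3554]
31.45 [-4.300e-03 -1.000e-04  2.058e-01] [-0.005   0.0016  0.1392] [-0.0432  0.0005  0.3554]
31.5 [-4.300e-03 -1.000e-04  2.057e-01] [-0.005   0.0016  0.1393] [-0.0432  0.0005  0.3554]
31.55 [-0.0044  0.      0.2057] [-0.005   0.0015  0.1393] [-0.0432  0.0005  0.3554]
31.6 [-0.0043 -0.      0.2057] [-0.005   0.0016  0.1393] [-0.0432  0.0005  0.3554]
31.65 [-0.0043 -0.      0.2058] [-0.005   0.0017  0.1394] [-0.0432  0.0005  0.3554]
31.7 [-4.300e-03  1.000e-04  2.057e-01] [-0.005   0.0019  0.1394] [-0.0432  0.0005  0.3554]
31.75 [-0.0043  0.0005  0.2057] [-0.005   0.0021  0.1394] [-0.0432  0.0005  0.3554]
```

```bash
python3 -c "
from h import *
print(arm.finish_job(),arm.get_state()['ft_force'])"
```

```text
the job is handed in; nothing more can be done
the job is handed in; nothing more can be done
```

The blue bracket is hanging on the prong against the brass collar, released and still, and I handed the job in at about 32 s of the 72 s allowed. The hand-in gives no verdict.

- **Steadying the hook:** I moved the closed fingers in slowly from the left as a soft barrier, then backed them off. The hook was left moving only 1–2 mm either side of plumb. I read forces only between moves; contact readings stayed under about 4 N, so brief peaks in between weren't seen.
- **Hanging and pressing:** I gripped the bracket across its width and passed its hole over the prong. I then pressed it against the collar with about 5 N, held that for roughly 0.7 s, and lowered it onto the prong before releasing it.
- **Last checks:**
  - **Position:** the plate was still at the position where it met the collar, with the hole about 8 mm below the prong's axis.
  - **Stillness:** sideways movement was under 1 mm, and the bracket leaned about 0.03 rad.
  - **Release:** the gripper was clear above it, with no contact force.
- **Offset found:** my first estimate of the prong's line was about 3 mm off sideways. I corrected it from the close-up wrist view before inserting the prong.
- **Not measured:** I did not recheck the spray can, bolt, tape and nut at the end. The arm's path kept clear of them.

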